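# Weigh the lens pod on the hook scale and put it in the kit tray

## Robot

A 7-joint arm with a two-finger parallel gripper is mounted at the origin on a cart in front of the work surface, level with it; the furniture and walls round the work are solid. World frame = base frame: x ahead of the robot, y to its left, z up, the work surface at z = 0. Lengths are in m, angles in degrees, forces in N, time in s.
With the tool pointing down it reaches from about 0.425 to 0.875 m from the base axis. Payload 4.7 kg.
Tool frame: the origin (TCP) lies midway between the tips of the shut fingers; the grasp point (between the pads) lies 19 mm behind it; z points along the fingers, y is the line along which they close (so a half turn about z gives the same grasp; the last joint's range is limited). The gripper opens to 87 mm and grips with 3 to 60 N. Pads are 19 mm wide; open, the fingers measure 117 mm over their backs; the gripper's body (75 mm by 190 mm) begins 51 mm behind the grasp point.
Start: joints at [-67.374, 18.392, -4.016, 83.108, 1.295, 78.541, -3.26], TCP at [0.242, 0.603, 0.223] pointing down, gripper open.
Joint ranges: [-163.93, 163.93], [-17.29, 119.83], [-79.2, 71.16], [3.27, 140.29], [-89.18, 269.18], [5.43, 117.66], [-154.24, 154.24]. Speed limits (degrees/s): [147.25, 147.25, 180, 180, 180, 180, 180].

## Interface

Orientations are given as [roll, pitch, yaw] about the fixed x, y, z axes, in that order (R = Rz(yaw) Ry(pitch) Rx(roll)).
In Python, from cell import env gives the robot as it stands. The module is installed in compiled form; this text tells all that it offers.
- The arm moves only by the tool step_arm, never from a script. Its argument "rows" is a list of rows, each an object with "angular": the turn, a rotation vector about the tool's x, y, z in units of pi rad (1.0 is pi rad), a list of three; "slide": the shift along the tool's x, y, z in units of 500 mm (1.0 is 500 mm), a list of three; "jaw": the opening, from 0 (shut) to 1 (fully open). A call has 1 to 10 rows; each row shifts and turns the commanded pose from where the row before left it, along the tool's axes as they then stand; what a row does not reach is not made up. A row lasts 1/8 s, in which the tool goes at most 62.5 mm and 10.7 degrees, less where a joint would pass 70% of its speed; a pose out of reach is approached as far as the arm can. A call with a number of a shift or a turn outside -1 to 1 is refused whole. A call with a gripper value outside its range is refused whole. The fingers move at their own pace and stop on an object; "newtons" is the grip in N (left out, the last holds). Time passes only in rows, so rows that do not move let the fingers close. It gives the time, the measured TCP pose, the force, the opening and the grip force at its end, in the units of the state.
- env.get_obs(): the state, without advancing time (a new reading comes with each control period).
- env.read_camera(name): name is "side" or "top"; returns the picture (400x640x3 uint8, red, green, blue); there is no depth.
- env.camera_info(name): a dict with "fx", "fy", "cx", "cy" (pixels), "R" (3x3) and "t" (3): a world point X has camera coordinates R X + t. Camera axes: x right, y down, z forward; pixel columns grow to the right and rows downward; lengths in m; the calibration is good to about 2 mm. A picture is of the moment at which its call begins. camera_info takes no time and is no camera call.
- env.sign_off(): hands the job in; it is judged then, once.
The state is a dict: "time_s": time; "qpos": joint angles; "joint_velocities": joint speeds; "effort": joint torques, N m; "tool_pos": TCP position; "tool_rot": TCP orientation; "force": force on the tool from outside, world axes, zero at the start; "wrist_torque": the same for the moment, N m; "grip_width": finger opening in m; "grasp_force": force on a finger pad.
Only numpy, scipy, OpenCV 4.12 (cv2) and the standard library are available. Lean on these libraries where they do the work, as an engineer would, in place of code of your own. Each camera call takes 0.05 s, during which the arm holds its last target. There are 200 camera calls.

## Task

Weigh the black lens pod for the packing list: hang it by its handle on the hook of the spring scale, lower it slowly, a few centimetres a second at most, until the scale alone carries it, so that the hook neither jumps nor bounces when you let go, and leave it hanging free until it has hung still for two seconds and the reading can be taken. Then take it off the hook just as slowly, without letting the hook snap back, and stand it in the empty bay of the kit tray. Keep the pod upright, never press or pull hard on the scale or drive it to the bottom of its travel, and leave the other things alone.

Things in the scene. Friction and masses are not known exactly. Their poses are not given: they have to be found in the camera images.
- pod: lens pod: hard round black plastic case, 58 mm across, 84 mm tall to its lid, standing on the desk, with a rigid upright loop handle on the lid, 122 mm tall in all. Origin at the centre of its underside, z up. The handle lies in the pod's y-z plane, its opening goes through along x. The same turned by half a turn. Mass unknown, at most 0.8 kg
- pod_grip (a point): where to grasp the handle, on the pod's axis 107 mm above its origin: across its two flat-sided upright legs, 44 mm over their outsides along y and 14 mm deep along x. The hook then passes between the fingers. Fingertips 19 mm lower stay just clear of the lid
- pod_eye (a point): middle of the underside of the handle's top bar, 114 mm above the pod's origin; this rests on the hook. The opening below it is 28 mm wide (y) and 30 mm high, down to the lid; the underside is flat for the middle 10 mm and its shoulders slope down to the legs
- scale: spring scale, fixed on the desk: dark base plate 170 x 124 mm, top at 17 mm, on 7 mm feet, and an aluminium column 38 x 46 mm, 265 mm tall (its adjusting screw 280 mm). Origin at the base's centre on the desk, z up. The column's centre lies 58 mm to +x; the hook reaches out from the column along -x
- hook_seat (a point): top of the hook's wire at its seat, where the handle bar comes to rest, 50 mm to -x of the scale's origin and 223.5 mm above the desk when unloaded; moves with the hook. Axes as the scale's. The wire is 7 mm round steel, level for 12 mm to either side along x; to +x it rises to a stem 12.5 mm above, held by a carriage 70 mm behind
- hook_tip (a point): topmost point of the hook's upturned tip, 21.5 mm to -x of the seat and 13 mm above it; the rounded end reaches 3.5 mm further to -x. To get on or off along x, the bar's underside must pass 0 to 10 mm above this height: lower, the bar catches the tip; higher, the pod's lid catches the wire from below
- hook (a joint): travel of the sprung hook, m: 0 unloaded at the top, growing as the hook is drawn down, 0.085 at the bottom stop. The spring gives about 110 N/m (9 mm per newton) and is lightly damped
- tray: kit tray, fixed on the desk: grey, open on top, 94 x 178 x 34 mm, walls 4 mm, with one cross wall that makes two equal bays side by side along its y. Origin at the centre of its underside, z up. A spare lens stands in the -y bay; the +y bay is empty
- tray_bay (a point): middle of the floor of the empty bay (86 x 83 mm inside, floor 4 mm above the desk)
- spare_lens: camera lens, 68 mm across and 71 mm tall, standing in the other bay of the tray; to be left alone. Origin at the centre of its underside
- film_can_a: dark film canister, 34 mm across, 52 mm tall, standing on the desk; to be left alone
- film_can_b: light film canister, 34 mm across, 52 mm tall, standing on the desk; to be left alone
- camera_battery: camera battery, 52 x 36 x 16 mm, lying near the front edge of the desk; to be left alone
- camera: camera, 97 x 142 x 101 mm, standing at the back left; to be left alone

How it is judged:
By the outcome, as a careful person would: the job done as asked, in the order asked, and still so for the second after the job is handed in, with the robot touching nothing.
It also fails if it takes over 64 s, if anything falls off the work surface, if the arm or the gripper's body presses on something with over 40 N, if the wrist force passes 120 N, or if a joint passes its speed limit or range.

## Working session

There is one attempt and no reset: what is moved stays moved. The work goes in short steps, Python scripts to look and compute and a tool call to move; the robot and the scene stay as the last step left them, time stands still between calls to the robot, and variables do not carry over. Pictures are saved under pics/ and viewed, at most 12 in all, crops included, and the job is handed in when it is done.

Besides the shell and the picture viewer there is one more tool, called after "Request:" as a command line: name --argument value ..., lists and objects as JSON in quotes. step_arm: Moves the arm, as the interface text tells. Shifts and turns lie within -1 to 1; 1 stands for 500 mm of shift or pi rad of turn. Its arguments: {"type":"object","properties":{"rows":{"type":"array"},"newtons":{"type":"number"}},"required":["rows"]}

```bash
mkdir -p pics
python3 - <<'E'
from cell import env
import cv2,numpy as np
np.set_printoptions(precision=4,suppress=True)
for n in("side","top"):
    cv2.imwrite(f"pics/{n}0.png",env.read_camera(n)[:,:,::-1]); print(n,env.camera_info(n))
print(env.get_obs())
E
```

```text
side {'fx': 391.9861934315834, 'fy': 391.9861934315834, 'cx': 313.3183408220053, 'cy': 203.19948134615527, 'R': array([[-0.9789, -0.2027, -0.024 ],
       [-0.0889,  0.5291, -0.8439],
       [ 0.1838, -0.824 , -0.536 ]]), 't': array([0.5206, 0.2693, 0.9323])}
top {'fx': 396.1420901195609, 'fy': 396.1420901195609, 'cx': 327.1424112745859, 'cy': 203.87264793449776, 'R': array([[-0.0239, -0.9997, -0.0056],
       [-0.9947,  0.0243, -0.1003],
       [ 0.1004,  0.0032, -0.9949]]), 't': array([-0.1311,  0.5882,  1.184 ])}
{'time_s': 0.1, 'qpos': array([-67.3765,  18.4362,  -4.0166,  83.1667,   1.2955,  78.5405,
        -3.2594]), 'joint_velocities': array([ 0.0304, -0.1023,  0.0048, -0.2536, -0.0332, -0.049 , -0.0041]), 'effort': array([  0.0003, -49.2569,  -0.4055, -31.3401,  -0.0642,   0.0394,
         0.0001]), 'tool_pos': array([0.2414, 0.603 , 0.2216]), 'tool_rot': array([-179.9019,    0.0055,  158.1878]), 'force': array([-0.525 ,  1.0315, -0.3862]), 'wrist_torque': array([ 0.0243, -0.0579,  0.0022]), 'grasp_force': 0.0, 'grip_width': 0.08674558507679052}
```

View pics/side0.png

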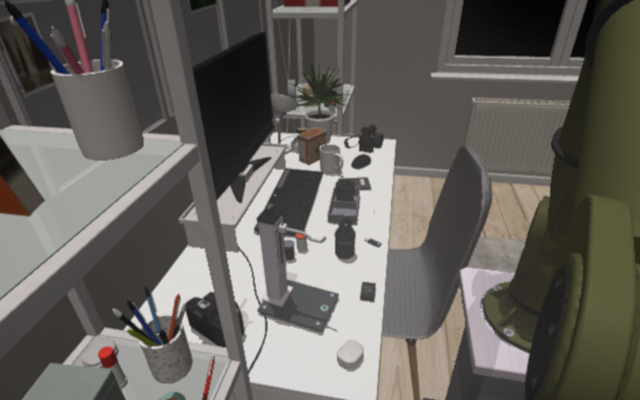

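View pics/top0.png

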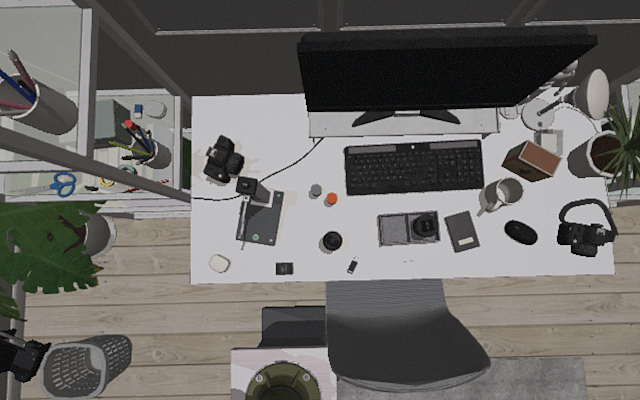

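Run:
```python
import cv2,numpy as np
a=cv2.imread("pics/top0.png")[165:285,200:450]; b=cv2.imread("pics/side0.png")[170:340,240:400]
cv2.imwrite("pics/topc.png",cv2.resize(a,None,fx=3.2,fy=3.2,interpolation=cv2.INTER_CUBIC))
cv2.imwrite("pics/sidec.png",cv2.resize(b,None,fx=3.5,fy=3.5,interpolation=cv2.INTER_CUBIC))
```

```text
(no output)
```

View pics/topc.png

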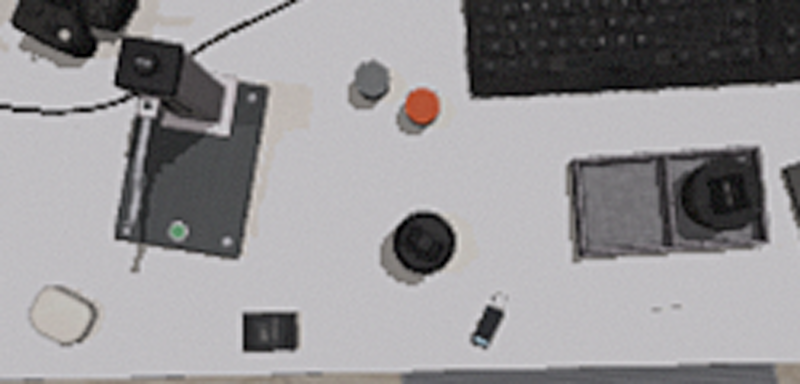

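View pics/sidec.png

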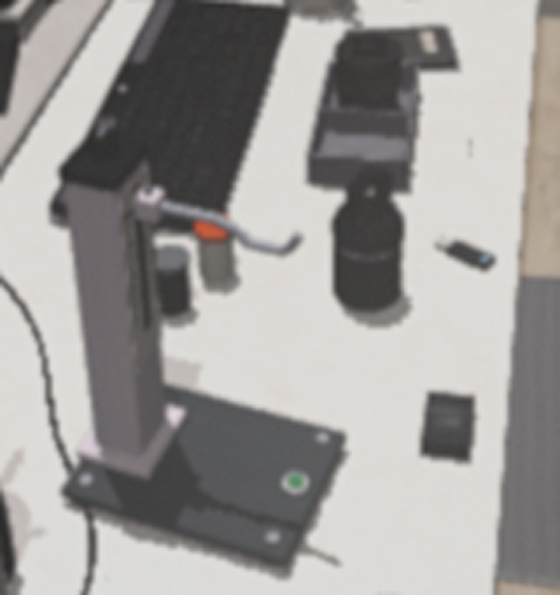

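```bash
cat > h.py <<'E'
from cell import env
import numpy as np,cv2
np.set_printoptions(precision=4,suppress=True)
I={n:env.camera_info(n) for n in("side","top")}
def ray(n,u,v):
    i=I[n];R=np.array(i["R"]);t=np.array(i["t"])
    return -R.T@t, R.T@np.array([(u-i["cx"])/i["fx"],(v-i["cy"])/i["fy"],1])
def onz(n,u,v,z):
    c,d=ray(n,u,v);return (c+d*(z-c[2])/d[2])
def proj(n,X):
    i=I[n];p=np.array(i["R"])@np.array(X)+i["t"];return np.array([i["cx"]+i["fx"]*p[0]/p[2],i["cy"]+i["fy"]*p[1]/p[2]])
def tri(a,b):
    c1,d1=ray("top",*a);c2,d2=ray("side",*b)
    s=np.linalg.lstsq(np.c_[d1,-d2],c2-c1,rcond=None)[0]
    p,q=c1+d1*s[0],c2+d2*s[1];return (p+q)/2,np.linalg.norm(p-q)
T=lambda x,y:(200+(x+.5)/3.2-.5,165+(y+.5)/3.2-.5)
S=lambda x,y:(240+(x+.5)/3.5-.5,170+(y+.5)/3.5-.5)
E
python3 - <<'E'
from h import *
for n,p in dict(FL=(117,239),FR=(239,258),BR=(268,85)).items(): print("top base",n,onz("top",*T(*p),.017))
for n,p in dict(FL=(290,570),FR=(345,435),BL=(65,490)).items(): print("side base",n,onz("side",*S(*p),.017))
for n,p in dict(a=(118,38),b=(187,50),c=(181,98),d=(116,86)).items(): print("col top",n,onz("top",*T(*p),.265))
for z in(.2,.2365,.225): print("tip",z,onz("top",*T(135,268),z),onz("side",*S(299,236),z))
print(tri(T(135,268),S(299,236)))
print("pod",onz("top",*T(424,242),.084))
for n,p in dict(a=(570,160),b=(760,148),c=(768,242),d=(576,260),m1=(661,157),m2=(670,247)).items(): print("tray",n,onz("top",*T(*p),.034))
for n,p in dict(a=(309,180),b=(408,190)).items(): print("tray side bottom",n,onz("side",*S(*p),.0))
t=env.read_camera("top");s=env.read_camera("side")
x,y=map(int,T(424,242));a=t[y-24:y+24,x-24:x+24]
x,y=map(int,S(370,230));b=s[y-24:y+24,x-24:x+24]
c=np.hstack([a,b]).astype(float)
c=np.clip(255*(c/255)**.5*1.3,0,255).astype(np.uint8)
cv2.imwrite("pics/pod.png",cv2.resize(c[:,:,::-1],None,fx=8,fy=8,interpolation=cv2.INTER_CUBIC))
E
```

```text
top base FL [0.4835 0.1364 0.017 ]
top base FR [0.4626 0.0195 0.017 ]
top base BR [ 0.6289 -0.0104  0.017 ]
side base FL [0.4788 0.1513 0.017 ]
side base FR [0.4618 0.027  0.017 ]
side base BL [0.6441 0.1131 0.017 ]
col top a [0.6348 0.0774 0.265 ]
col top b [0.624  0.0238 0.265 ]
col top c [0.5867 0.0287 0.265 ]
col top d [0.5972 0.079  0.265 ]
tip 0.2 [0.4565 0.0789 0.2   ] [0.4921 0.0372 0.2   ]
tip 0.2365 [0.4568 0.0709 0.2365] [0.4833 0.0842 0.2365]
tip 0.225 [0.4567 0.0734 0.225 ] [0.4861 0.0694 0.225 ]
(array([0.4707, 0.0746, 0.2304]), np.float64(0.02832872800216625))
pod [ 0.473  -0.1575  0.084 ]
tray a [ 0.5477 -0.2984  0.034 ]
tray b [ 0.5547 -0.4792  0.034 ]
tray c [ 0.4657 -0.4821  0.034 ]
tray d [ 0.4531 -0.3006  0.034 ]
tray m1 [ 0.5484 -0.3849  0.034 ]
tray m2 [ 0.4632 -0.3896  0.034 ]
tray side bottom a [ 0.5463 -0.3064  0.    ]
tray side bottom b [ 0.4535 -0.306   0.    ]
```

View pics/pod.png

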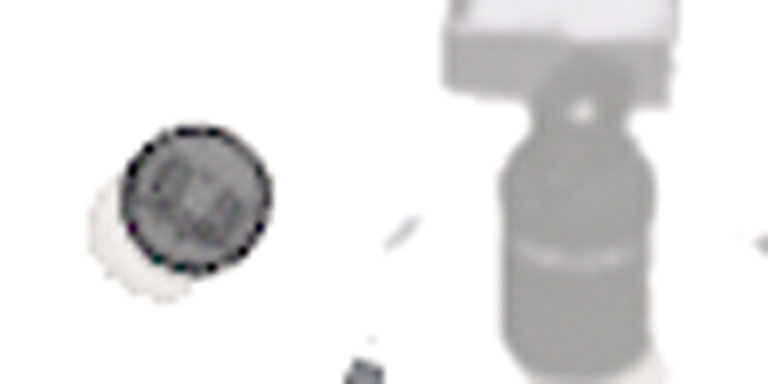

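Run:
```python
from h import *
t=cv2.imread("pics/top0.png");s=cv2.imread("pics/side0.png")
g=t.mean(2)
# pod outline on white desk
m=(g<70).astype(np.uint8);n,l,st,ce=cv2.connectedComponentsWithStats(m)
u,v=map(int,T(424,242));k=l[v,u] or max(range(1,n),key=lambda j:-np.hypot(*(ce[j]-[u,v])));print("pod comp",st[k],ce[k])
c=ce[k]
print("pod xy",onz("top",*c,.084))
print(g[v-9:v+10,u-10:u+11].astype(int))
O=np.array([.556,.0635,0]);a=np.radians(-10.2);X=np.array([np.cos(a),np.sin(a),0]);Y=np.array([-X[1],X[0],0])
P=[O+d*X+[0,0,z] for d,z in((-75,.233),(-71.5,.2365),(-62,.2235),(-50,.2235),(-38,.2235))for d in[d/1000]]
P+= [O+.058*X+a*.019*X+b*.023*Y+[0,0,.265] for a,b in((1,1),(1,-1),(-1,-1),(-1,1))]
P+= [O+a*.085*X+b*.062*Y+[0,0,.017] for a,b in((1,-1),(-1,-1),(-1,1),(1,1))]
out=[]
for n,im,(x0,y0),(w,h) in(("top",t,(225,170),(66,80)),("side",s,(255,205),(86,80))):
    q=cv2.resize(im[y0:y0+h,x0:x0+w],None,fx=5,fy=5,interpolation=cv2.INTER_CUBIC)
    for p in P:
        uv=(proj(n,p)-[x0,y0]+.5)*5; cv2.circle(q,tuple(int(i) for i in uv),2,(0,0,255),-1)
    out.append(q)
cv2.imwrite("pics/ov.png",np.hstack(out))
```

```text
pod comp [323 232  19  19 279] [331.9821 240.5341]
pod xy [ 0.4723 -0.1569  0.084 ]
[[193 191 192 197 198 185 149 139  99  94  96  94 110 133 150 184 198 191
  191 191 189]
 [191 193 196 203 194 130  57  49   0   4  12   5   8  15  52 117 173 198
  191 187 186]
 [192 195 202 187 110  46  10  30  41  46  46  45  47  36  15  28  99 161
  181 192 187]
 [193 203 188 114   1  19  39  38  50  56  50  54  54  51  45  29  34  91
  158 201 192]
 [201 187 108  19  13  34  37  39  41  41  51  50  53  50  50  47  32  33
  101 168 194]
 [193 136  12   3  31  40  26  26  26  31  46  51  53  53  52  55  47  25
   23 137 204]
 [141  78   0  23  42  41  27  33  30  28  37  39  46  51  52  54  53  41
    5  90 168]
 [106  41   9  33  39  29  21  31  31  29  45  41  40  45  46  50  53  49
   14  29 133]
 [112  25  12  37  36  18  34  41  31  42  51  52  42  41  49  48  49  53
   37  21 130]
 [112  15  17  31  34  20  20  33  37  54  56  49  49  31  33  37  41  49
   40  14 129]
 [117  21  22  32  29  26  22  23  37  53  48  47  45  26  32  21  33  44
   24  17 127]
 [112  22  25  45  42  30  31  20  32  37  46  48  28  32  36  16  26  42
   23  47 141]
 [112  39  18  40  45  32  32  25  23  24  28  29  25  35  27  21  37  41
   18  61 148]
 [127  97   5  30  52  45  47  41  27  25  31  14  30  29  25  31  45  32
    1 107 187]
 [132 110  27  13  37  52  49  46  25  29  28  32  24  25  21  38  36   7
   48 142 199]
 [127 127  95  21  17  41  52  46  46  44  36  30  18  30  31  41  18  12
  112 185 195]
 [125 131 123  78   5  15  38  48  51  49  52  46  51  43  34  19   0 103
  183 197 191]
 [128 128 129 116  66  10  15  27  34  36  34  39  27  27  13  22  81 160
  198 191 187]
 [122 125 129 128 115  88  71  17  12  11  15  15   3  44  79 116 172 188
  189 187 188]]
```

View pics/ov.png

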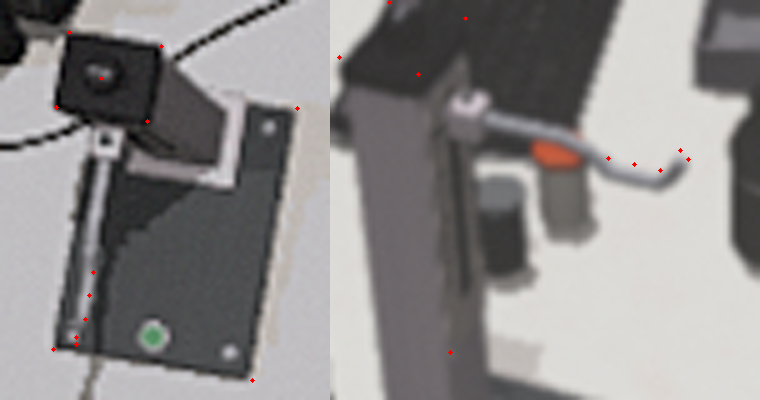

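Request:
step_arm --rows '[{"angular": [0,0,0.0367],"slide": [0,0,-0.12],"jaw": 1},{"angular": [0,0,0.0367],"slide": [0,0,-0.12],"jaw": 1},{"angular": [0,0,0],"slide": [-0.0985,-0.03,0],"jaw": 1},{"angular": [0,0,0],"slide": [-0.0985,-0.03,0],"jaw": 1},{"angular": [0,0,0],"slide": [-0.0985,-0.03,0],"jaw": 1},{"angular": [0,0,0],"slide": [-0.0985,-0.03,0],"jaw": 1},{"angular": [0,0,0],"slide": [-0.0985,-0.03,0],"jaw": 1}]' --newtons 20

```text
time_s: 1.08
tool_pos: [0.401, 0.3992, 0.3425]
tool_rot: [180.0, -0.0, 145.0]
force: [-0.3, 0.1, 0.3]
grip_width: 0.0873
grasp_force: 0.0
```

```bash
cat >> h.py <<'E'
def plan(dx,dy,dz,n,yaw):
    a=np.radians(yaw);x=np.array([np.cos(a),np.sin(a)]);y=np.array([np.sin(a),-np.cos(a)])
    d=np.array([dx,dy]);print("slide/row",np.array([d@x,d@y,-dz])/.5/n,"n",n)
def obs():
    o=env.get_obs();print(o["time_s"],"pos",o["tool_pos"],"rot",o["tool_rot"],"F",o["force"],"w",o["grip_width"],o["grasp_force"],"q",o["qpos"]);return o
E
python3 - <<'E'
from h import *
obs()
t=cv2.imread("pics/top0.png").astype(float).mean(2)
# hook rod: bright ridge per row in top view
pts=[]
for v in range(201,232,3):
    r=t[v,238:252]; w=np.clip(r-np.percentile(r,60),0,None); print(v,r.astype(int))
E
```

```text
1.075 pos [0.401  0.3992 0.3425] rot [179.9912  -0.0011 144.9736] F [-0.2786  0.1177  0.3467] w 0.0872926103033108 0.0 q [-53.2567   6.2431   6.3067  84.1789  -0.6868  89.6069   7.9911]
201 [193 194 200 183 101  67 117 146 147 145 119  50  55 107]
204 [194 198 182 105  35  37 115 173 130  41  41  44  68  99]
207 [193 180 110  75  33  90 164 172  89  35  45  48  44  49]
210 [197 182 108  28  52 133 179 123  36  49  46  48  47  45]
213 [177  99  47  26 100 176 166  87  34  45  50  49  45  43]
216 [193 147  55  80 130 163 122  34  46  49  49  41  55  68]
219 [173  68  65 101 153 157 112  56  41  44  57  72  70  76]
222 [132  59  70  93 132 114  84  70  41  56  72  77  73  76]
225 [ 74  71  65 107 165 151  73  38  50  73  78  76  76  74]
228 [ 64  71  78 140 179 120  55  39  58  82  77  76  76  76]
231 [ 74  67 113 176 150  62  41  42  59  77  77  75  75  78]
```

Run:
```python
from h import *
A=[onz("top",244.9,204,.2325),onz("top",243.4,213,.2325),onz("top",242.3,225,.22),onz("top",241.6,230,.22)]
for p in A: print(p)
O=np.array([.556,.0635]);a=np.radians(-10.2);X=np.array([np.cos(a),np.sin(a)]);Y=np.array([-X[1],X[0]])
for p in A: d=p[:2]-O; print("scale frame",d@X,d@Y)
plan(.069,-.30,0,6,145);plan(.0025,-.257,0,5,145)
```

```text
[0.5691 0.0637 0.2325]
[0.5462 0.0676 0.2325]
[0.5164 0.0732 0.22  ]
[0.5036 0.075  0.22  ]
scale frame 0.012873238795311577 0.0024988283849023225
scale frame -0.010375210380275654 0.00226670022406118
scale frame -0.04069759924452277 0.0025085087955611174
scale frame -0.05359762343190013 0.0020437431872481725
slide/row [-0.0762 -0.0687  0.    ] n 6
slide/row [-0.0598 -0.0836  0.    ] n 5
```

Request:
step_arm --rows '[{"angular": [0,0,0],"slide": [-0.0765,-0.0685,0],"jaw": 1},{"angular": [0,0,0],"slide": [-0.0765,-0.0685,0],"jaw": 1},{"angular": [0,0,0],"slide": [-0.0765,-0.0685,0],"jaw": 1},{"angular": [0,0,0],"slide": [-0.0765,-0.0685,0],"jaw": 1},{"angular": [0,0,0],"slide": [-0.0765,-0.0685,0],"jaw": 1},{"angular": [0,0,0],"slide": [-0.0765,-0.0685,0],"jaw": 1}]'

```text
time_s: 1.82
tool_pos: [0.4702, 0.0989, 0.3426]
tool_rot: [180.0, 0.0, 145.0]
force: [0.5, 0.0, -1.5]
grip_width: 0.0869
grasp_force: 0.0
```

Request:
step_arm --rows '[{"angular": [0,0,0],"slide": [-0.0596,-0.0834,0],"jaw": 1},{"angular": [0,0,0],"slide": [-0.0596,-0.0834,0],"jaw": 1},{"angular": [0,0,0],"slide": [-0.0596,-0.0834,0],"jaw": 1},{"angular": [0,0,0],"slide": [-0.0596,-0.0834,0],"jaw": 1},{"angular": [0,0,0],"slide": [-0.0596,-0.0834,0],"jaw": 1},{"angular": [0,0,0],"slide": [0,0,0.1],"jaw": 1},{"angular": [0,0,0],"slide": [0,0,0.1],"jaw": 1},{"angular": [0,0,0],"slide": [0,0,0.1],"jaw": 1},{"angular": [0,0,0],"slide": [0,0,0],"jaw": 1}]'

```text
time_s: 2.95
tool_pos: [0.4696, -0.1549, 0.1895]
tool_rot: [-179.8, -0.4, 144.9]
force: [0.1, 0.1, 0.6]
grip_width: 0.0871
grasp_force: 0.0
```

Run:
```python
from h import *
obs()
s=env.read_camera("side")[:,:,::-1]
p=proj("side",[.4725,-.157,.1]);x,y=map(int,p);print(x,y)
c=s[y-50:y+40,x-50:x+50];cv2.imwrite("pics/g1.png",cv2.resize(np.clip(255*(c/255.)**.6*1.2,0,255).astype(np.uint8),None,fx=6,fy=6,interpolation=cv2.INTER_CUBIC))
```

```text
2.95 pos [ 0.4696 -0.1549  0.1895] rot [-179.7848   -0.3743  144.9474] F [0.1006 0.1102 0.5857] w 0.08706872435774102 0.0 q [-24.9989  -0.2119  40.4726 108.2274   0.2255  72.3587  70.352 ]
344 224
```

View pics/g1.png

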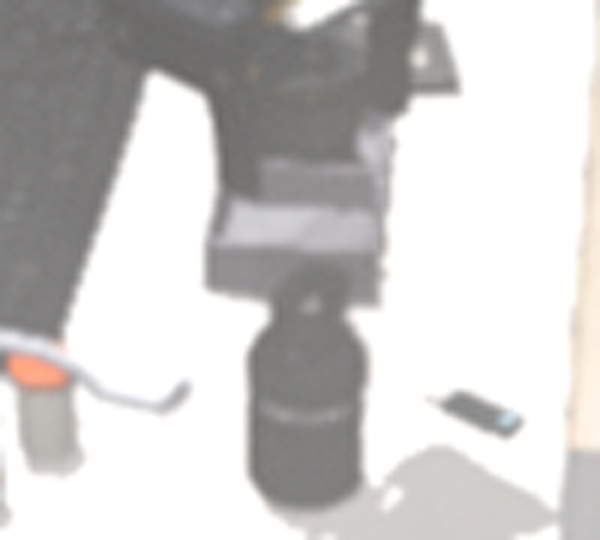

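Request:
step_arm --rows '[{"angular": [0,0,0],"slide": [-0.007,0,0.03],"jaw": 1},{"angular": [0,0,0],"slide": [0,0,0.05],"jaw": 1},{"angular": [0,0,0],"slide": [0,0,0.05],"jaw": 1},{"angular": [0,0,0],"slide": [0,0,0.04],"jaw": 1},{"angular": [0,0,0],"slide": [0,0,0.026],"jaw": 1},{"angular": [0,0,0],"slide": [0,0,0],"jaw": 1},{"angular": [0,0,0],"slide": [0,0,0],"jaw": 1}]'

```text
time_s: 3.88
tool_pos: [0.4763, -0.1579, 0.0955]
tool_rot: [180.0, 0.1, 145.0]
force: [0.1, 0.1, -0.1]
grip_width: 0.0872
grasp_force: 0.0
```

Run:
```python
from h import *
obs()
```

```text
3.875 pos [ 0.4763 -0.1579  0.0955] rot [179.9521   0.0911 144.9725] F [ 0.1226  0.055  -0.0563] w 0.0871995785331278 0.0 q [-23.3224   7.0779  41.2931 113.985   -5.372   60.6915  75.3532]
```

Request:
step_arm --rows '[{"angular": [0,0,0],"slide": [0.0074,-0.0027,0.0144],"jaw": 1},{"angular": [0,0,0],"slide": [0,0,0],"jaw": 0.75},{"angular": [0,0,0],"slide": [0,0,0],"jaw": 0.6},{"angular": [0,0,0],"slide": [0,0,0],"jaw": 0.52},{"angular": [0,0,0],"slide": [0,0,0],"jaw": 0.5},{"angular": [0,0,0],"slide": [0,0,0],"jaw": 0.4},{"angular": [0,0,0],"slide": [0,0,0],"jaw": 0.4}]' --newtons 25

```text
time_s: 4.75
tool_pos: [0.4715, -0.1567, 0.0874]
tool_rot: [-180.0, 0.0, 145.0]
force: [-0.5, -0.9, -0.0]
grip_width: 0.0435
grasp_force: 24.9
```

Run:
```python
from h import *
obs()
```

```text
4.75 pos [ 0.4715 -0.1567  0.0874] rot [-179.9962    0.0048  144.9657] F [-0.4667 -0.8944 -0.0078] w 0.04354854885706164 24.88861726160394 q [-23.317    7.1456  41.2545 114.9758  -5.4428  59.7493  75.4297]
```

Request:
step_arm --rows '[{"angular": [0,0,0],"slide": [0,0,-0.02],"jaw": 0.4},{"angular": [0,0,0],"slide": [0,0,-0.05],"jaw": 0.4},{"angular": [0,0,0],"slide": [0,0,-0.06],"jaw": 0.4},{"angular": [0,0,-0.034],"slide": [0,0,-0.06],"jaw": 0.4},{"angular": [0,0,-0.034],"slide": [0,0,-0.05],"jaw": 0.4},{"angular": [0,0,-0.035],"slide": [0,0,-0.02],"jaw": 0.4},{"angular": [0,0,-0.035],"slide": [0,0,0],"jaw": 0.4},{"angular": [0,0,0],"slide": [0,0,0],"jaw": 0.4},{"angular": [0,0,0],"slide": [0,0,0],"jaw": 0.4}]'

```text
time_s: 5.88
tool_pos: [0.4713, -0.1565, 0.2172]
tool_rot: [180.0, -0.0, 169.7]
force: [-0.7, -0.1, -3.3]
grip_width: 0.0439
grasp_force: 24.9
```

Run:
```python
from h import *
o=obs();p=o["tool_pos"]
plan(.4383-p[0],.0871-p[1],.2149-p[2],8,o["tool_rot"][2])
```

```text
5.875 pos [ 0.4713 -0.1565  0.2172] rot [179.9926  -0.0271 169.7042] F [-0.7378 -0.098  -3.3453] w 0.043855533706299965 24.895373833860504 q [-25.6178  -1.6675  40.635  106.059    1.1176  75.2369  94.4241]
slide/row [0.019  0.0584 0.0006] n 8
```

Request:
step_arm --rows '[{"angular": [0,0,0],"slide": [0.01,0.029,0],"jaw": 0.4},{"angular": [0,0,0],"slide": [0.019,0.0584,0],"jaw": 0.4},{"angular": [0,0,0],"slide": [0.019,0.0584,0],"jaw": 0.4},{"angular": [0,0,0],"slide": [0.019,0.0584,0],"jaw": 0.4},{"angular": [0,0,0],"slide": [0.019,0.0584,0],"jaw": 0.4},{"angular": [0,0,0],"slide": [0.019,0.0584,0],"jaw": 0.4},{"angular": [0,0,0],"slide": [0.019,0.0584,0],"jaw": 0.4},{"angular": [0,0,0],"slide": [0.019,0.0584,0.005],"jaw": 0.4},{"angular": [0,0,0],"slide": [0.009,0.029,0],"jaw": 0.4},{"angular": [0,0,0],"slide": [0,0,0],"jaw": 0.4}]'

```text
time_s: 7.12
tool_pos: [0.438, 0.0869, 0.2148]
tool_rot: [-180.0, -0.0, 169.9]
force: [-0.4, -0.4, -2.9]
grip_width: 0.0438
grasp_force: 24.9
```

Request:
step_arm --rows '[{"angular": [0,0,0],"slide": [0,0,0],"jaw": 0.4},{"angular": [0,0,0],"slide": [0,0,0],"jaw": 0.4},{"angular": [0,0,0],"slide": [0,0,0],"jaw": 0.4}]'

```text
time_s: 7.5
tool_pos: [0.4382, 0.0859, 0.2149]
tool_rot: [180.0, 0.0, 169.7]
force: [0.7, 1.0, -3.5]
grip_width: 0.0439
grasp_force: 24.9
```

Run:
```python
from h import *
o=obs();p=o["tool_pos"]
plan(.4383-p[0],.0871-p[1],.2149-p[2],1,o["tool_rot"][2])
plan(.5072-p[0],.0747-p[1],0,14,o["tool_rot"][2])
t=env.read_camera("top")[:,:,::-1];s=env.read_camera("side")[:,:,::-1]
c=np.hstack([t[170:270,215:315],s[190:290,260:360]])
cv2.imwrite("pics/pre.png",cv2.resize(c,None,fx=4,fy=4,interpolation=cv2.INTER_CUBIC))
```

```text
7.5 pos [0.4382 0.0859 0.2149] rot [179.9915   0.0077 169.7293] F [ 0.689   0.9691 -3.4678] w 0.04388251739684974 24.89532426057849 q [-38.3448  -7.6627  22.0187 111.6862   2.9565  75.4315  62.4814]
slide/row [0.0003 0.0024 0.0001] n 1
slide/row [-0.01    0.0002  0.    ] n 14
```

View pics/pre.png

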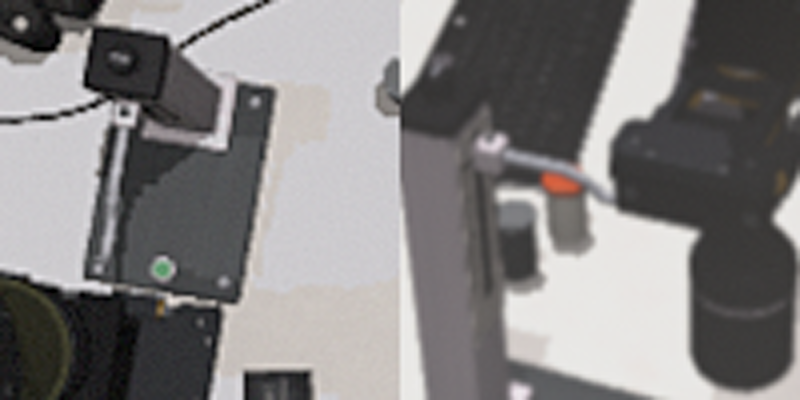

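Request:
step_arm --rows '[{"angular": [0,0,0],"slide": [-0.008,0.001,0],"jaw": 0.4},{"angular": [0,0,0],"slide": [-0.008,0.001,0],"jaw": 0.4},{"angular": [0,0,0],"slide": [-0.008,0,0],"jaw": 0.4},{"angular": [0,0,0],"slide": [-0.008,0,0],"jaw": 0.4},{"angular": [0,0,0],"slide": [-0.008,0,0],"jaw": 0.4},{"angular": [0,0,0],"slide": [-0.008,0,0],"jaw": 0.4},{"angular": [0,0,0],"slide": [-0.008,0,0],"jaw": 0.4},{"angular": [0,0,0],"slide": [-0.008,0,0],"jaw": 0.4}]'

```text
time_s: 8.6
tool_pos: [0.47, 0.0819, 0.2149]
tool_rot: [180.0, 0.0, 169.8]
force: [0.9, 1.1, -3.7]
grip_width: 0.0439
grasp_force: 24.9
```

Run:
```python
from h import *
o=obs();p=o["tool_pos"]
plan(.5072-p[0],.0747-p[1],.2149-p[2],1,o["tool_rot"][2])
```

```text
8.6 pos [0.47   0.0819 0.2149] rot [179.9958   0.004  169.8096] F [ 0.9431  1.1014 -3.6757] w 0.04390018063480887 24.89528953199624 q [-37.6338  -3.4902  23.774  108.1765   1.4535  75.0174  65.5349]
slide/row [-0.0758 -0.001  -0.    ] n 1
```

Request:
step_arm --rows '[{"angular": [0,0,0],"slide": [-0.008,0,0],"jaw": 0.4},{"angular": [0,0,0],"slide": [-0.008,0,0],"jaw": 0.4},{"angular": [0,0,0],"slide": [-0.008,0,0],"jaw": 0.4},{"angular": [0,0,0],"slide": [-0.008,0,0],"jaw": 0.4}]'

```text
time_s: 9.1
tool_pos: [0.4858, 0.079, 0.2149]
tool_rot: [180.0, 0.0, 169.8]
force: [-0.9, 0.1, -2.7]
grip_width: 0.0436
grasp_force: 24.9
```

Request:
step_arm --rows '[{"angular": [0,0,0],"slide": [-0.008,0,0],"jaw": 0.4},{"angular": [0,0,0],"slide": [-0.008,0,0],"jaw": 0.4},{"angular": [0,0,0],"slide": [-0.008,0,0],"jaw": 0.4},{"angular": [0,0,0],"slide": [-0.008,0,0],"jaw": 0.4},{"angular": [0,0,0],"slide": [-0.008,0,0],"jaw": 0.4},{"angular": [0,0,0],"slide": [-0.004,0,0],"jaw": 0.4},{"angular": [0,0,0],"slide": [0,0,0],"jaw": 0.4},{"angular": [0,0,0],"slide": [0,0,0],"jaw": 0.4}]'

```text
time_s: 10.1
tool_pos: [0.507, 0.0753, 0.2149]
tool_rot: [180.0, -0.0, 169.8]
force: [0.4, -0.3, -4.0]
grip_width: 0.0439
grasp_force: 24.9
```

Run:
```python
from h import *
o=obs();p=o["tool_pos"]
plan(.5072-p[0],.0747-p[1],.2149-p[2],1,o["tool_rot"][2])
s=env.read_camera("side")[:,:,::-1]
cv2.imwrite("pics/on.png",cv2.resize(s[190:290,240:360],None,fx=6,fy=6,interpolation=cv2.INTER_CUBIC))
```

```text
10.1 pos [0.507  0.0753 0.2149] rot [179.9968  -0.004  169.8203] F [ 0.3989 -0.3225 -4.0461] w 0.043948056384532065 24.895242575003067 q [-36.3945   1.366   25.5466 103.8757  -0.6147  74.8953  69.1263]
slide/row [-0.0005 -0.001  -0.0001] n 1
```

View pics/on.png

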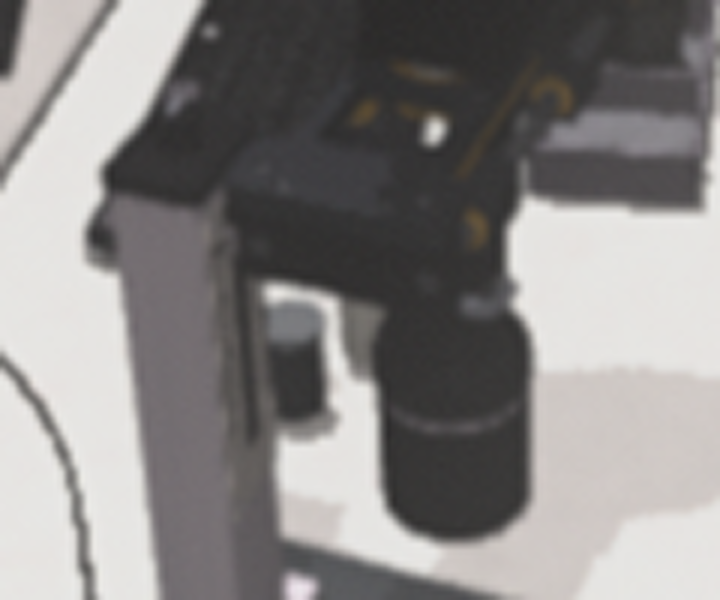

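```bash
cat >> h.py <<'E'
def avg(n=20):
    r=[]
    for _ in range(n):
        env.read_camera("top");r.append(env.get_obs()["force"])
    r=np.array(r);print("F mean",r.mean(0),"sd",r.std(0),"se",r.std(0)/n**.5);return r
E
python3 - <<'E'
from h import *
avg();obs()
E
```

```text
F mean [ 0.0545  0.0987 -2.8687] sd [0.4857 0.3264 0.4413] se [0.1086 0.073  0.0987]
11.15 pos [0.5071 0.0752 0.2149] rot [179.9976   0.0026 169.8128] F [ 0.3109 -0.1193 -3.2911] w 0.043667177569139994 24.895446965965675 q [-36.3922   1.3746  25.5515 103.8677  -0.6154  74.8896  69.1261]
```

Request:
step_arm --rows '[{"angular": [0,0,0],"slide": [0,0,0.006],"jaw": 0.4},{"angular": [0,0,0],"slide": [0,0,0.006],"jaw": 0.4},{"angular": [0,0,0],"slide": [0,0,0.006],"jaw": 0.4},{"angular": [0,0,0],"slide": [0,0,0.006],"jaw": 0.4},{"angular": [0,0,0],"slide": [0,0,0.006],"jaw": 0.4},{"angular": [0,0,0],"slide": [0,0,0.006],"jaw": 0.4},{"angular": [0,0,0],"slide": [0,0,0.005],"jaw": 0.4},{"angular": [0,0,0],"slide": [0,0,0.005],"jaw": 0.4},{"angular": [0,0,0],"slide": [0,0,0.005],"jaw": 0.4},{"angular": [0,0,0],"slide": [0,0,0.005],"jaw": 0.4}]'

```text
time_s: 12.4
tool_pos: [0.5072, 0.0752, 0.1868]
tool_rot: [180.0, 0.0, 169.8]
force: [-0.3, -0.5, -1.7]
grip_width: 0.0439
grasp_force: 24.9
```

Request:
step_arm --rows '[{"angular": [0,0,0],"slide": [0,0,0.005],"jaw": 0.4},{"angular": [0,0,0],"slide": [0,0,0.005],"jaw": 0.4},{"angular": [0,0,0],"slide": [0,0,0.005],"jaw": 0.4},{"angular": [0,0,0],"slide": [0,0,0.005],"jaw": 0.4},{"angular": [0,0,0],"slide": [0,0,0],"jaw": 0.4},{"angular": [0,0,0],"slide": [0,0,0],"jaw": 0.4}]'

```text
time_s: 13.15
tool_pos: [0.5072, 0.0752, 0.177]
tool_rot: [180.0, 0.0, 169.8]
force: [0.1, 0.4, -1.1]
grip_width: 0.0435
grasp_force: 24.9
```

Run:
```python
from h import *
avg();obs()
```

```text
F mean [-0.6112 -0.2061 -0.6381] sd [0.4007 0.4851 0.5204] se [0.0896 0.1085 0.1164]
14.15 pos [0.5071 0.0752 0.1769] rot [179.9956   0.0056 169.8123] F [-0.1572 -0.5758 -0.6539] w 0.0435917112011448 24.89495390400407 q [-36.136    2.9822  25.6829 106.8235  -1.373   70.4868  69.7874]
```

Request:
step_arm --rows '[{"angular": [0,0,0],"slide": [0,0,0.004],"jaw": 0.4},{"angular": [0,0,0],"slide": [0,0,0.004],"jaw": 0.4},{"angular": [0,0,0],"slide": [0,0,0.003],"jaw": 0.4},{"angular": [0,0,0],"slide": [0,0,0],"jaw": 0.4},{"angular": [0,0,0],"slide": [0,0,0],"jaw": 0.4}]'

```text
time_s: 14.78
tool_pos: [0.5072, 0.0752, 0.1715]
tool_rot: [180.0, 0.0, 169.8]
force: [-0.6, 0.2, -0.9]
grip_width: 0.0437
grasp_force: 24.9
```

Run:
```python
from h import *
avg(45);obs()
```

```text
F mean [-0.059  -0.0588 -0.1412] sd [0.4936 0.5418 0.5067] se [0.0736 0.0808 0.0755]
17.025 pos [0.5071 0.0752 0.1714] rot [179.9965   0.0026 169.8133] F [ 0.1344  0.1418 -0.7138] w 0.04356245348927095 24.896357588586397 q [-36.096    3.2528  25.6994 107.2238  -1.5045  69.8473  69.899 ]
```

Request:
step_arm --rows '[{"angular": [0,0,0],"slide": [0,0,0.002],"jaw": 0.4},{"angular": [0,0,0],"slide": [0,0,0],"jaw": 0.45},{"angular": [0,0,0],"slide": [0,0,0],"jaw": 0.48}]' --newtons 3

```text
time_s: 17.4
tool_pos: [0.5072, 0.0753, 0.1704]
tool_rot: [180.0, 0.0, 169.8]
force: [-0.2, -0.1, -0.1]
grip_width: 0.0441
grasp_force: 3.0
```

Request:
step_arm --rows '[{"angular": [0,0,0],"slide": [0,0,0],"jaw": 0.505},{"angular": [0,0,0],"slide": [0,0,0],"jaw": 0.52},{"angular": [0,0,0],"slide": [0,0,0],"jaw": 0.54},{"angular": [0,0,0],"slide": [0,0,0],"jaw": 0.58},{"angular": [0,0,0],"slide": [0,0,0],"jaw": 0.64},{"angular": [0,0,0],"slide": [0,0,0],"jaw": 0.7},{"angular": [0,0,0],"slide": [0,0,0],"jaw": 0.8}]'

```text
time_s: 18.27
tool_pos: [0.5071, 0.0752, 0.1704]
tool_rot: [180.0, 0.0, 169.8]
force: [-0.5, 0.6, -0.0]
grip_width: 0.0643
grasp_force: 0.0
```

Run:
```python
from h import *
obs();pr=None
for i in range(30):
    s=env.read_camera("side")[190:300,280:345].astype(float)
    if i%5==0:
        if pr is not None: print(i,"diff",np.abs(s-pr).mean().round(3),np.abs(s-pr).max())
        pr=s
obs()
cv2.imwrite("pics/hang.png",cv2.resize(env.read_camera("side")[190:290,240:360,::-1],None,fx=6,fy=6,interpolation=cv2.INTER_CUBIC))
```

```text
18.275 pos [0.5071 0.0752 0.1704] rot [179.9998   0.0003 169.8104] F [-0.5357  0.5919 -0.0401] w 0.06433629095781669 0.0 q [-36.0841   3.3037  25.7037 107.2967  -1.5268  69.7321  69.9217]
5 diff 1.127 63.0
10 diff 0.82 32.0
15 diff 0.744 5.0
20 diff 0.751 5.0
25 diff 0.736 5.0
19.775 pos [0.5071 0.0752 0.1704] rot [179.9969   0.0036 169.811 ] F [-0.3548  1.0048 -0.0383] w 0.06944895386650601 0.0 q [-36.0862   3.3013  25.7017 107.2967  -1.5273  69.7302  69.9185]
```

View pics/hang.png

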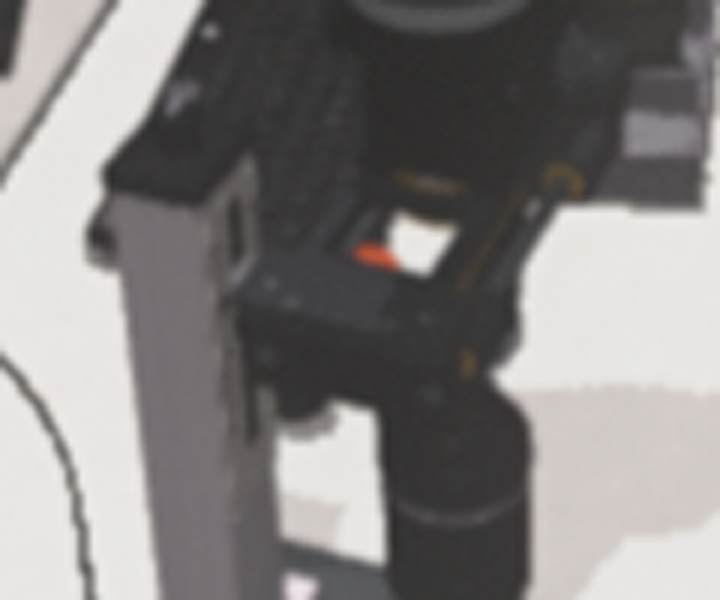

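Run:
```python
from h import *
a=env.read_camera("side")[190:300,280:345].astype(float)
avg(30);b=env.read_camera("side")[190:300,280:345].astype(float);print(np.abs(a-b).max());obs()
```

```text
F mean [ 0.11   -0.112   0.1157] sd [0.4821 0.5642 0.473 ] se [0.088  0.103  0.0864]
5.0
21.425 pos [0.5071 0.0752 0.1704] rot [179.9941   0.0033 169.8071] F [-0.782   0.3219  0.3234] w 0.06944439481983805 0.0 q [-36.0834   3.3021  25.7027 107.296   -1.5307  69.7295  69.9195]
```

Request:
step_arm --rows '[{"angular": [0,0,0],"slide": [0,0,0],"jaw": 0.8},{"angular": [0,0,0],"slide": [0,0,0],"jaw": 0.8},{"angular": [0,0,0],"slide": [0,0,0],"jaw": 0.8},{"angular": [0,0,0],"slide": [0,0,0],"jaw": 0.8},{"angular": [0,0,0],"slide": [0,0,0],"jaw": 0.8},{"angular": [0,0,0],"slide": [0,0,0],"jaw": 0.8},{"angular": [0,0,0],"slide": [0,0,0],"jaw": 0.8},{"angular": [0,0,0],"slide": [0,0,0],"jaw": 0.8},{"angular": [0,0,0],"slide": [0,0,0],"jaw": 0.8},{"angular": [0,0,0],"slide": [0,0,0],"jaw": 0.8}]'

```text
time_s: 22.68
tool_pos: [0.5071, 0.0752, 0.1704]
tool_rot: [180.0, 0.0, 169.8]
force: [0.4, -0.2, -0.5]
grip_width: 0.0695
grasp_force: 0.0
```

Request:
step_arm --rows '[{"angular": [0,0,0],"slide": [0,0,0],"jaw": 0.8},{"angular": [0,0,0],"slide": [0,0,0],"jaw": 0.8},{"angular": [0,0,0],"slide": [0,0,0],"jaw": 0.8},{"angular": [0,0,0],"slide": [0,0,0],"jaw": 0.8},{"angular": [0,0,0],"slide": [0,0,0],"jaw": 0.72},{"angular": [0,0,0],"slide": [0,0,0],"jaw": 0.65},{"angular": [0,0,0],"slide": [0,0,0],"jaw": 0.58},{"angular": [0,0,0],"slide": [0,0,0],"jaw": 0.54},{"angular": [0,0,0],"slide": [0,0,0],"jaw": 0.52},{"angular": [0,0,0],"slide": [0,0,0],"jaw": 0.51}]'

```text
time_s: 23.92
tool_pos: [0.5071, 0.0752, 0.1704]
tool_rot: [180.0, 0.0, 169.8]
force: [-0.4, 0.4, -0.0]
grip_width: 0.0451
grasp_force: 0.0
```

Request:
step_arm --rows '[{"angular": [0,0,0],"slide": [0,0,0],"jaw": 0.5},{"angular": [0,0,0],"slide": [0,0,0],"jaw": 0.48},{"angular": [0,0,0],"slide": [0,0,0],"jaw": 0.4},{"angular": [0,0,0],"slide": [0,0,0],"jaw": 0.4}]'

```text
time_s: 24.42
tool_pos: [0.5071, 0.0752, 0.1704]
tool_rot: [180.0, 0.0, 169.8]
force: [-0.3, 0.3, 0.2]
grip_width: 0.0444
grasp_force: 3.0
```

Request:
step_arm --rows '[{"angular": [0,0,0],"slide": [0,0,0],"jaw": 0.4},{"angular": [0,0,0],"slide": [0,0,0],"jaw": 0.4}]' --newtons 25

```text
time_s: 24.68
tool_pos: [0.5071, 0.0751, 0.1704]
tool_rot: [-180.0, 0.0, 169.8]
force: [0.8, -0.6, -1.3]
grip_width: 0.0437
grasp_force: 24.8
```

Request:
step_arm --rows '[{"angular": [0,0,0],"slide": [0,0,-0.003],"jaw": 0.4},{"angular": [0,0,0],"slide": [0,0,-0.005],"jaw": 0.4},{"angular": [0,0,0],"slide": [0,0,-0.005],"jaw": 0.4},{"angular": [0,0,0],"slide": [0,0,-0.005],"jaw": 0.4},{"angular": [0,0,0],"slide": [0,0,-0.005],"jaw": 0.4},{"angular": [0,0,0],"slide": [0,0,-0.005],"jaw": 0.4},{"angular": [0,0,0],"slide": [0,0,-0.005],"jaw": 0.4},{"angular": [0,0,0],"slide": [0,0,-0.005],"jaw": 0.4},{"angular": [0,0,0],"slide": [0,0,-0.005],"jaw": 0.4},{"angular": [0,0,0],"slide": [0,0,-0.004],"jaw": 0.4}]'

```text
time_s: 25.92
tool_pos: [0.507, 0.0752, 0.1939]
tool_rot: [-180.0, -0.0, 169.8]
force: [0.1, 1.0, -2.7]
grip_width: 0.0438
grasp_force: 24.8
```

Request:
step_arm --rows '[{"angular": [0,0,0],"slide": [0,0,-0.003],"jaw": 0.4},{"angular": [0,0,0],"slide": [0,0,-0.003],"jaw": 0.4},{"angular": [0,0,0],"slide": [0,0,-0.003],"jaw": 0.4},{"angular": [0,0,0],"slide": [0,0,-0.003],"jaw": 0.4},{"angular": [0,0,0],"slide": [0,0,-0.004],"jaw": 0.4},{"angular": [0,0,0],"slide": [0,0,-0.005],"jaw": 0.4},{"angular": [0,0,0],"slide": [0,0,-0.005],"jaw": 0.4},{"angular": [0,0,0],"slide": [0,0,-0.005],"jaw": 0.4},{"angular": [0,0,0],"slide": [0,0,-0.005],"jaw": 0.4},{"angular": [0,0,0],"slide": [0,0,-0.004],"jaw": 0.4}]'

```text
time_s: 27.18
tool_pos: [0.5072, 0.0752, 0.2141]
tool_rot: [180.0, 0.0, 169.8]
force: [-0.0, 1.1, -2.7]
grip_width: 0.0444
grasp_force: 24.8
```

Run:
```python
from h import *
o=obs();p=o["tool_pos"]
plan(0,0,.2149-p[2],1,169.8)
```

```text
27.175 pos [0.5072 0.0752 0.2141] rot [179.9901   0.0096 169.8096] F [-0.0483  1.0858 -2.7014] w 0.04443353449654382 24.821578860282898 q [-36.3891   1.3989  25.5597 103.9365  -0.6314  74.7898  69.139 ]
slide/row [ 0.      0.     -0.0017] n 1
```

Request:
step_arm --rows '[{"angular": [0,0,0],"slide": [0.002,0,-0.002],"jaw": 0.4},{"angular": [0,0,0],"slide": [0.008,0,0],"jaw": 0.4},{"angular": [0,0,0],"slide": [0.008,0,0],"jaw": 0.4},{"angular": [0,0,0],"slide": [0.008,0,0],"jaw": 0.4},{"angular": [0,0,0],"slide": [0.008,0,0],"jaw": 0.4}]'

```text
time_s: 27.8
tool_pos: [0.49, 0.0783, 0.2148]
tool_rot: [180.0, -0.0, 169.8]
force: [0.2, 0.0, -2.5]
grip_width: 0.0439
grasp_force: 24.8
```

Request:
step_arm --rows '[{"angular": [0,0,0],"slide": [0.008,0,0],"jaw": 0.4},{"angular": [0,0,0],"slide": [0.008,0,0],"jaw": 0.4},{"angular": [0,0,0],"slide": [0.008,0,0],"jaw": 0.4},{"angular": [0,0,0],"slide": [0.008,0,0],"jaw": 0.4},{"angular": [0,0,0],"slide": [0.012,0,0],"jaw": 0.4},{"angular": [0,0,0],"slide": [0.016,0,0],"jaw": 0.4},{"angular": [0,0,0],"slide": [0.02,0,0],"jaw": 0.4},{"angular": [0,0,0],"slide": [0.02,0,0],"jaw": 0.4},{"angular": [0,0,0],"slide": [0.012,0,0],"jaw": 0.4},{"angular": [0,0,0],"slide": [0,0,0],"jaw": 0.4}]'

```text
time_s: 29.05
tool_pos: [0.435, 0.0883, 0.215]
tool_rot: [180.0, 0.0, 169.8]
force: [0.1, 0.3, -2.3]
grip_width: 0.0437
grasp_force: 24.8
```

Run:
```python
from h import *
o=obs();p=o["tool_pos"]
plan(.45-p[0],-.12-p[1],0,8,o["tool_rot"][2])
plan(.503-.45,-.345+.12,0,8,o["tool_rot"][2])
```

```text
29.05 pos [0.435  0.0883 0.215 ] rot [179.973    0.0177 169.8423] F [ 0.098   0.3393 -2.2762] w 0.043736088239252825 24.821858312934637 q [-38.6155  -8.0446  21.8054 111.9971   3.0618  75.4704  62.0701]
slide/row [-0.0129 -0.0506  0.    ] n 8
slide/row [-0.023 -0.053  0.   ] n 8
```

Request:
step_arm --rows '[{"angular": [0,0,0],"slide": [-0.0065,-0.0253,0],"jaw": 0.4},{"angular": [0,0,0],"slide": [-0.0129,-0.0506,0],"jaw": 0.4},{"angular": [0,0,0],"slide": [-0.0129,-0.0506,0],"jaw": 0.4},{"angular": [0,0,0],"slide": [-0.0129,-0.0506,0],"jaw": 0.4},{"angular": [0,0,0],"slide": [-0.0129,-0.0506,0],"jaw": 0.4},{"angular": [0,0,0],"slide": [-0.0129,-0.0506,0],"jaw": 0.4},{"angular": [0,0,0],"slide": [-0.0129,-0.0506,0],"jaw": 0.4},{"angular": [0,0,0],"slide": [-0.0129,-0.0506,0],"jaw": 0.4},{"angular": [0,0,0],"slide": [-0.018,-0.052,0],"jaw": 0.4},{"angular": [0,0,0],"slide": [-0.023,-0.053,0],"jaw": 0.4}]'

```text
time_s: 30.3
tool_pos: [0.46, -0.1647, 0.215]
tool_rot: [-180.0, 0.0, 169.7]
force: [-0.0, 1.3, -3.3]
grip_width: 0.0438
grasp_force: 24.8
```

Request:
step_arm --rows '[{"angular": [0,0,0],"slide": [-0.023,-0.053,0],"jaw": 0.4},{"angular": [0,0,0],"slide": [-0.023,-0.053,0],"jaw": 0.4},{"angular": [0,0,0],"slide": [-0.023,-0.053,0],"jaw": 0.4},{"angular": [0,0,0],"slide": [-0.023,-0.053,0],"jaw": 0.4},{"angular": [0,0,0],"slide": [-0.023,-0.053,0],"jaw": 0.4},{"angular": [0,0,0],"slide": [-0.02,-0.045,0],"jaw": 0.4},{"angular": [0,0,0],"slide": [0,0,0],"jaw": 0.4},{"angular": [0,0,0],"slide": [0,0,0],"jaw": 0.4}]'

```text
time_s: 31.3
tool_pos: [0.4988, -0.327, 0.2146]
tool_rot: [180.0, -0.1, 169.8]
force: [0.2, -0.2, -2.9]
grip_width: 0.0442
grasp_force: 24.8
```

Run:
```python
from h import *
o=obs();p=o["tool_pos"]
plan(.503-p[0],-.3455-p[1],.11-p[2],5,o["tool_rot"][2])
```

```text
31.3 pos [ 0.4988 -0.327   0.2146] rot [179.9844  -0.0524 169.7914] F [ 0.1615 -0.2407 -2.8699] w 0.04418196990543642 24.820695016533136 q [-11.3191  16.0653  50.6609  93.2744 -12.6907  76.7545 120.9755]
slide/row [-0.003  -0.007   0.0418] n 5
```

Request:
step_arm --rows '[{"angular": [0,0,0],"slide": [-0.0075,-0.0175,0.03],"jaw": 0.4},{"angular": [0,0,0],"slide": [-0.0075,-0.0175,0.05],"jaw": 0.4},{"angular": [0,0,0],"slide": [0,0,0.05],"jaw": 0.4},{"angular": [0,0,0],"slide": [0,0,0.02],"jaw": 0.4},{"angular": [0,0,0],"slide": [0,0,0],"jaw": 0.4},{"angular": [0,0,0],"slide": [0,0,0],"jaw": 0.4},{"angular": [0,0,0],"slide": [0,0,0],"jaw": 0.4}]'

```text
time_s: 32.17
tool_pos: [0.5042, -0.3459, 0.1409]
tool_rot: [-180.0, 0.1, 169.8]
force: [-0.3, -0.3, -2.7]
grip_width: 0.0442
grasp_force: 24.8
```

Run:
```python
from h import *
o=obs();p=o["tool_pos"]
plan(.503-p[0],-.3455-p[1],.0914-p[2],1,o["tool_rot"][2])
s=env.read_camera("side")[:,:,::-1]
cv2.imwrite("pics/bay.png",cv2.resize(s[150:250,290:400],None,fx=6,fy=6,interpolation=cv2.INTER_CUBIC))
```

```text
32.175 pos [ 0.5042 -0.3459  0.1409] rot [-179.984     0.1081  169.8252] F [-0.3469 -0.2614 -2.6848] w 0.0441939353975952 24.821675308048725 q [ -7.4258  21.7445  49.046   96.4572 -17.4014  69.6757 125.5256]
slide/row [0.0024 0.0003 0.099 ] n 1
```

View pics/bay.png

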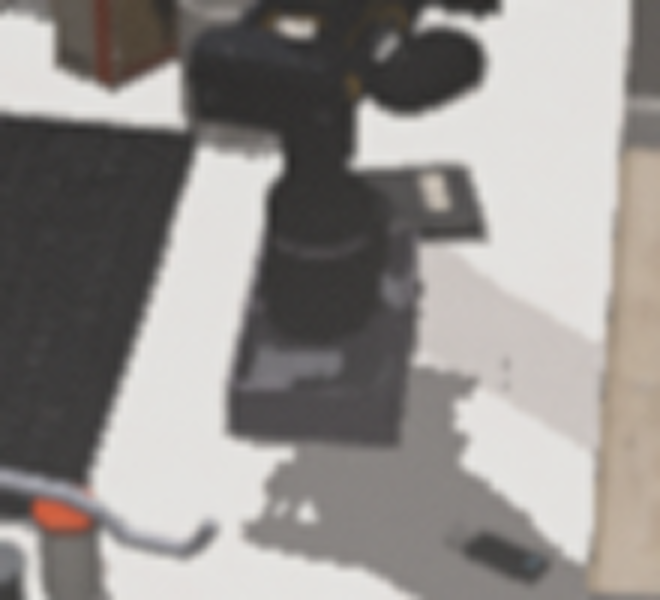

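Request:
step_arm --rows '[{"angular": [0,0,0],"slide": [0.002,0,0.02],"jaw": 0.4},{"angular": [0,0,0],"slide": [0,0,0.025],"jaw": 0.4},{"angular": [0,0,0],"slide": [0,0,0.025],"jaw": 0.4},{"angular": [0,0,0],"slide": [0,0,0.015],"jaw": 0.4},{"angular": [0,0,0],"slide": [0,0,0.006],"jaw": 0.4},{"angular": [0,0,0],"slide": [0,0,0],"jaw": 0.4},{"angular": [0,0,0],"slide": [0,0,0],"jaw": 0.4}]'

```text
time_s: 33.1
tool_pos: [0.5028, -0.3456, 0.0948]
tool_rot: [-180.0, 0.0, 169.8]
force: [-0.1, 0.3, -2.6]
grip_width: 0.0438
grasp_force: 24.8
```

Request:
step_arm --rows '[{"angular": [0,0,0],"slide": [0,0,0.003],"jaw": 0.4},{"angular": [0,0,0],"slide": [0,0,0.003],"jaw": 0.4},{"angular": [0,0,0],"slide": [0,0,0],"jaw": 0.4}]'

```text
time_s: 33.48
tool_pos: [0.5026, -0.3454, 0.0914]
tool_rot: [180.0, 0.0, 169.8]
force: [0.1, 0.3, -2.8]
grip_width: 0.0435
grasp_force: 24.8
```

Run:
```python
from h import *
avg(10);obs()
```

```text
F mean [-0.2893 -0.2615 -2.6165] sd [0.4209 0.4601 0.408 ] se [0.1331 0.1455 0.129 ]
33.975 pos [ 0.5026 -0.3454  0.0914] rot [179.9966   0.0074 169.8121] F [-0.3475 -0.2383 -2.1194] w 0.043909610979599334 24.817650988698006 q [ -6.0757  24.5997  47.5691  99.3552 -19.8493  64.8501 127.3038]
```

Not yet touching; lower on in small steps.

Request:
step_arm --rows '[{"angular": [0,0,0],"slide": [0,0,0.001],"jaw": 0.4},{"angular": [0,0,0],"slide": [0,0,0.001],"jaw": 0.4},{"angular": [0,0,0],"slide": [0,0,0],"jaw": 0.4}]'

```text
time_s: 34.35
tool_pos: [0.503, -0.3456, 0.0912]
tool_rot: [180.0, 0.1, 169.8]
force: [1.1, 0.4, 5.4]
grip_width: 0.0439
grasp_force: 24.7
```

Request:
step_arm --rows '[{"angular": [0,0,0],"slide": [0,0,0.001],"jaw": 0.4},{"angular": [0,0,0],"slide": [0,0,0],"jaw": 0.4}]'

```text
time_s: 34.6
tool_pos: [0.503, -0.346, 0.091]
tool_rot: [-180.0, 0.1, 169.8]
force: [-1.1, 0.6, 6.7]
grip_width: 0.0437
grasp_force: 24.8
```

Run:
```python
from h import *
avg(6);obs()
```

```text
F mean [-1.0731  0.5323  6.7092] sd [0.561  0.3778 0.2638] se [0.229  0.1542 0.1077]
34.9 pos [ 0.503 -0.346  0.091] rot [-179.9766    0.0916  169.803 ] F [-1.174   0.458   6.3453] w 0.0438106498195323 24.825470986761502 q [ -6.0234  24.6437  47.5595  99.3555 -19.9188  64.7374 127.3679]
```

Standing on the floor. Ease off half a millimetre, release, and rise.

Request:
step_arm --rows '[{"angular": [0,0,0],"slide": [0,0,-0.001],"jaw": 0.4},{"angular": [0,0,0],"slide": [0,0,-0.001],"jaw": 0.48},{"angular": [0,0,0],"slide": [0,0,0],"jaw": 0.52},{"angular": [0,0,0],"slide": [0,0,0],"jaw": 0.6},{"angular": [0,0,0],"slide": [0,0,0],"jaw": 0.7},{"angular": [0,0,0],"slide": [0,0,0],"jaw": 0.8},{"angular": [0,0,0],"slide": [0,0,0],"jaw": 0.8}]' --newtons 8

```text
time_s: 35.78
tool_pos: [0.5026, -0.3451, 0.0907]
tool_rot: [180.0, -0.0, 169.8]
force: [0.4, -1.0, 0.4]
grip_width: 0.0679
grasp_force: 0.0
```

Request:
step_arm --rows '[{"angular": [0,0,0],"slide": [0,0,-0.02],"jaw": 0.8},{"angular": [0,0,0],"slide": [0,0,-0.04],"jaw": 0.8},{"angular": [0,0,0],"slide": [0,0,-0.06],"jaw": 0.8},{"angular": [0,0,0],"slide": [0,0,-0.08],"jaw": 0.8},{"angular": [0,0,0],"slide": [0,0,-0.06],"jaw": 0.8},{"angular": [0,0,0],"slide": [0,0,-0.03],"jaw": 0.8},{"angular": [0,0,0],"slide": [0,0,0],"jaw": 0.8},{"angular": [0,0,0],"slide": [0,0,0],"jaw": 0.8}]'

```text
time_s: 36.78
tool_pos: [0.5021, -0.3449, 0.2347]
tool_rot: [180.0, -0.1, 169.8]
force: [0.3, 0.2, -0.1]
grip_width: 0.0697
grasp_force: 0.0
```

Run:
```python
from h import *
obs()
t=env.read_camera("top")[:,:,::-1];s=env.read_camera("side")[:,:,::-1]
c=np.hstack([t[170:270,370:470],s[160:260,295:395]])
cv2.imwrite("pics/end.png",cv2.resize(c,None,fx=4,fy=4,interpolation=cv2.INTER_CUBIC))
```

```text
36.775 pos [ 0.5021 -0.3449  0.2347] rot [179.9562  -0.0964 169.8141] F [ 0.2915  0.1829 -0.0996] w 0.0696794197079332 0.0 q [ -9.2302  17.4734  51.0309  89.7544 -13.7255  79.4584 122.869 ]
```

View pics/end.png

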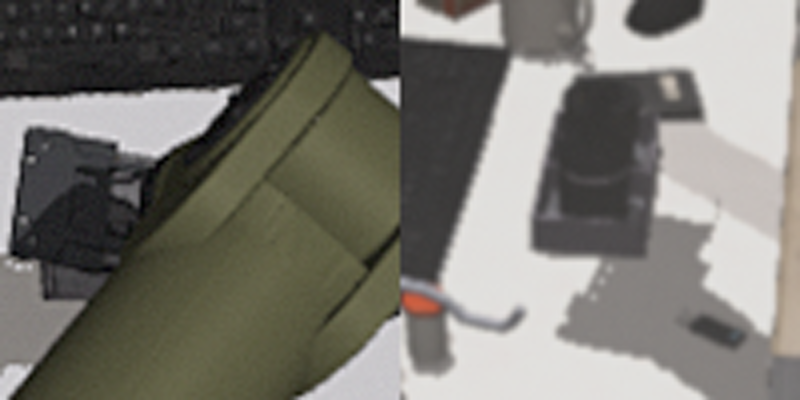

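The side view shows the pod standing upright in the near (+y) bay, around crop pixel (598,150). The hook is back at the top and the arm is clear.

```bash
python3 -c "
from cell import env
print(env.sign_off())"
```

```text
the job is handed in; nothing more can be done
None
```

The pod hung still on the scale for over two seconds, its weight about 0.3 kg by the wrist force sensor (the scale itself was not read), came off the hook slowly and now stands upright in the empty tray bay; the job is handed in, with no verdict returned.

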